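# Swap the jet holder hemmed in between two carburettor trumpets

### The arm

A 6-joint arm with a two-finger parallel gripper is mounted at the origin on the work surface. World frame = base frame: x ahead of the robot, y to its left, z up, the work surface at z = 0. Lengths are in mm, angles in degrees, forces in N, time in s.
With the tool pointing down it reaches from about 275 to 1000 mm from the base axis. Payload 8.4 kg.
Tool frame: the origin (TCP) lies midway between the tips of the shut fingers; the grasp point (between the pads) lies 19 mm behind it; y points along the fingers, x is the direction in which the jaws open and shut, and the axes are right-handed (so a half turn about y gives the same grasp; the last joint's range is limited). The gripper opens to 85 mm and grips with 20 to 120 N. Pads are 22 mm wide; open, the fingers measure 114 mm over their backs; the gripper's body (76 mm by 85 mm) begins 54 mm behind the grasp point. The pads swing forward as they close: fully open they stand 13 mm farther back than shut.
Start: joints at [-75.252, 20.225, 93.587, -0, 66.188, -0.138], TCP at [160.553, -604.029, 231.281] pointing down, gripper open.
Joint ranges: [-150.9, 150.9], [-52.94, 120.26], [3.33, 152.33], [-74.26, 254.26], [0, 154.13], [-172.89, 172.89]. Speed limits (degrees/s): [127.2, 127.2, 159.86, 180, 180, 180].

### API

Orientations are given as a 3x3 rotation matrix whose columns are the frame's x, y, z axes.
In Python, from workcell import * gives the robot as it stands. Calls block until the motion is done:
- move_ptp(position, orientation): joint-space move of the TCP to a pose.
- movel(position, rotation=None, rate=150, max_force=None): straight line of the TCP; rotation=None keeps the orientation; rate is the mean speed in mm/s. With max_force (N) it stops when the force on the tool has changed by that much, and returns True; else False.
- goto_joints(angles): joint-space move.
- move_gripper(opening, squeeze=None): finger opening in mm; squeeze is the grip in N (None keeps the last); returns when the fingers have stopped.
- wait(seconds).
- ik(position, orientation): joint angles nearest the present ones, or None.
- state(): the state.
- read_camera(name): name is "scene" or "side" or "wrist"; returns the picture (420x560x3 uint8, red, green, blue); there is no depth.
- camera_model(name): a dict with "K" (3x3 intrinsics, pixels), "pose" (4x4, takes a point from camera to world coordinates). Camera axes: x right, y up, looking along -z (the intrinsics and any distortion apply to the point x, -y, -z); pixel columns grow to the right and rows downward; lengths in mm; the calibration is good to about 2 mm. A picture is of the moment at which its call begins: read the wrist's pose just before it. camera_model takes no time and is no camera call; for the wrist camera it gives the pose at the moment of the call.
A pose or a line that the arm cannot do raises Unreachable and nothing moves.
- sign_off(): hands the job in, once; it reports no verdict.
The state is a dict: "time": time; "joint_pos": joint angles; "joint_velocities": joint speeds; "joint_efforts": joint torques, N m; "position": TCP position; "orientation": TCP orientation; "force": force on the tool from outside, world axes, zero at the start; "wrist_torque": the same for the moment, N m; "grip_width": finger opening in mm.
Only numpy, scipy, OpenCV 4.12 (cv2) and the standard library are available. Lean on these libraries where they do the work, as an engineer would, in place of code of your own. Each camera call takes 0.05 s, during which the arm holds its last target.

### The job

Swap the red-topped jet holder in the carburettor for the new green-topped one from the jet stand: first lift off the two intake trumpets on either side of it and stand them upright on the rubber mat, then pull the red holder and put it in the steel dish, and plug the green one fully down into the same hole. Then put both trumpets back, each fully seated in the barrel it came from. Leave the third trumpet and the plain brass jet holder alone, and do not let a trumpet fall over.

Things in the scene. Friction and masses are not known exactly. Their poses are not given: they have to be found in the camera images.
- trumpet_silver_mid (a point): Intake trumpet, bare bright silver, 67 mm tall, 0.11 kg, loose. Bottom up: tapered spigot 12 mm long (33 to 41 mm across), flange 52 mm across, 4 mm thick, tube 43 mm, lip at the top 62 mm across, 12 mm tall (grip here). Starts in one of the three barrels, flange on the deck. Point: on its axis half-way up, 33.5 mm above the spigot's tip; z up along it
- trumpet_black_mid (a point): Intake trumpet, anodised black, 67 mm tall, 0.11 kg, loose. Bottom up: tapered spigot 12 mm long (33 to 41 mm across), flange 52 mm across, 4 mm thick, tube 43 mm, lip at the top 62 mm across, 12 mm tall (grip here). Starts in one of the three barrels, flange on the deck. Point: on its axis half-way up, 33.5 mm above the spigot's tip; z up along it
- trumpet_blue_mid (a point): Intake trumpet, anodised blue, 67 mm tall, 0.11 kg, loose. Bottom up: tapered spigot 12 mm long (33 to 41 mm across), flange 52 mm across, 4 mm thick, tube 43 mm, lip at the top 62 mm across, 12 mm tall (grip here). Starts in one of the three barrels, flange on the deck. Point: on its axis half-way up, 33.5 mm above the spigot's tip; z up along it
- jet_red_head (a point): Worn jet holder, brass, red top, in one of the two jet holes of the carburettor. 60 mm long, 35 g, plugged in loose: shank 8.5 mm thick, 24 mm long, tapered tip; collar 21 mm across, 4 mm; neck 10 mm; at the top a hex head 24 mm long, 14 mm across flats (grip here). Point: the head's middle, 12 mm below its top, 24 mm above the face under the collar, 48 mm above the tip; z up along it
- jet_green_head (a point): New jet holder, brass, green top, starts in the jet stand (grey block 50 x 110 x 30 mm). 60 mm long, 35 g, plugged in loose: shank 8.5 mm thick, 24 mm long, tapered tip; collar 21 mm across, 4 mm; neck 10 mm; at the top a hex head 24 mm long, 14 mm across flats (grip here). Point: the head's middle, 12 mm below its top, 24 mm above the face under the collar, 48 mm above the tip; z up along it
- jet_plain_head (a point): Jet holder all plain brass, in the other jet hole; stays there. 60 mm long, 35 g, plugged in loose: shank 8.5 mm thick, 24 mm long, tapered tip; collar 21 mm across, 4 mm; neck 10 mm; at the top a hex head 24 mm long, 14 mm across flats (grip here). Point: the head's middle, 12 mm below its top, 24 mm above the face under the collar, 48 mm above the tip; z up along it
- carb: Triple carburettor on a low stand, fixed, about 150 x 340 mm. Origin on the bench under its middle; y along the row of barrels, z up. Flat deck (104 x 270 mm) 150 mm above the origin. On the deck at x = 0: barrels 44 mm wide at y = -80, 0, 80 mm; jet holes 11.5 mm wide at y = -40, 40 mm; all 32 mm deep with 2.5 mm chamfers
- mat: Dark ribbed rubber mat, fixed, 200 mm (its x) by 130 mm (its y), 6 mm thick, room for two trumpets side by side. Origin at the centre of its underside, on the bench; z up
- dish: Round shallow steel parts dish, fixed, 152 mm across the rim, 26 mm tall, inner floor 130 mm across and 5 mm above the bench. Origin on the bench under its centre; z up
Not all that is in view belongs to the job. Of the things that look like the dish, the larger one is meant.

How it is judged:
By the outcome, as a careful person would: the job done as asked, in the order asked, and still so for the second after the job is handed in, with the robot touching nothing.
It also fails if it takes over 134 s, if anything falls off the work surface, if the arm or the gripper's body presses on something with over 40 N, if the wrist force passes 120 N, or if a joint passes its speed limit or range.

## Working session

There is one attempt and no reset: what is moved stays moved. The work goes in short steps, each a Python script; the robot and the scene stay as the last script left them, time stands still between calls to the robot, and variables do not carry over. Pictures are saved under pics/ and viewed, and the job is handed in when it is done.

```bash
ls; mkdir -p pics; python3 - <<'E'
from workcell import *
import cv2,numpy as np
for n in ["scene","side","wrist"]:
    m=camera_model(n); im=read_camera(n); cv2.imwrite(f"pics/{n}0.png",im[:,:,::-1]); print(n,{k:(np.round(v,3).tolist() if not isinstance(v,str) else v) for k,v in m.items()})
s=state();print(s['time'],s['grip_width'],s['force'],np.round(s['orientation'],3))
E
```

```text
pics
scene {'K': [[425.126, 0.0, 274.029], [0.0, 425.126, 207.198], [0.0, 0.0, 1.0]], 'pose': [[-0.289, -0.592, 0.752, 1354.524], [0.957, -0.185, 0.222, 283.917], [0.008, 0.784, 0.62, 882.121], [0.0, 0.0, 0.0, 1.0]]}
side {'K': [[389.103, 0.0, 276.774], [0.0, 389.103, 204.482], [0.0, 0.0, 1.0]], 'pose': [[-0.898, 0.302, -0.321, 148.842], [-0.44, -0.611, 0.658, 598.227], [0.003, 0.732, 0.681, 747.342], [0.0, 0.0, 0.0, 1.0]]}
wrist {'K': [[359.845, 0.0, 281.373], [0.0, 359.845, 212.537], [0.0, 0.0, 1.0]], 'pose': [[0.257, 0.917, 0.305, 238.794], [-0.966, 0.244, 0.08, -582.798], [-0.001, -0.315, 0.949, 372.714], [0.0, 0.0, 0.0, 1.0]]}
0.15 85.68456646726052 [0.05058551 0.19095069 0.09754756] [[ 0.257 -0.     0.966]
 [-0.966  0.001  0.257]
 [-0.001 -1.     0.   ]]
```

View pics/scene0.png

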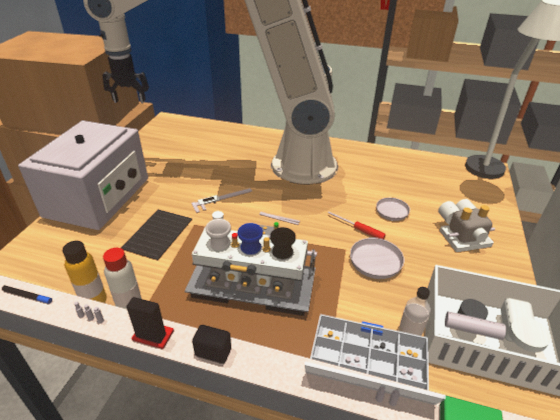

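View pics/side0.png

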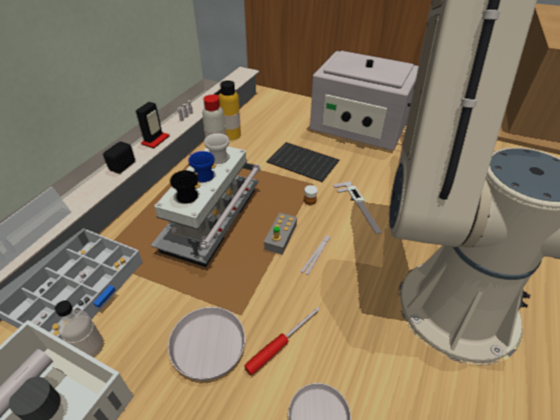

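View pics/wrist0.png

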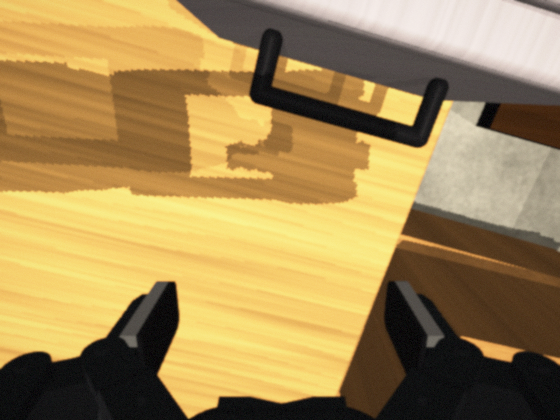

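```bash
python3 - <<'E'
import cv2
a=cv2.imread("pics/scene0.png")[185:310,120:330];b=cv2.imread("pics/side0.png")[110:270,145:345]
cv2.imwrite("pics/z1.png",cv2.resize(a,None,fx=3.8,fy=3.8,interpolation=cv2.INTER_CUBIC))
cv2.imwrite("pics/z2.png",cv2.resize(b,None,fx=3.7,fy=3.7,interpolation=cv2.INTER_CUBIC))
E
```

```text
(no output)
```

View pics/z1.png

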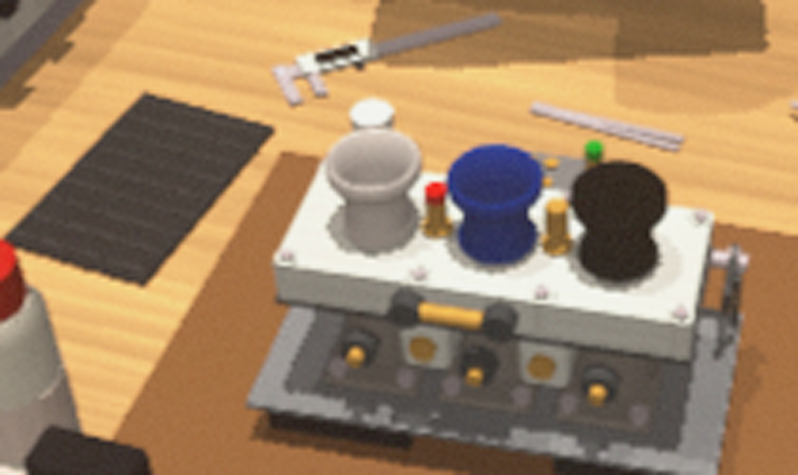

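View pics/z2.png

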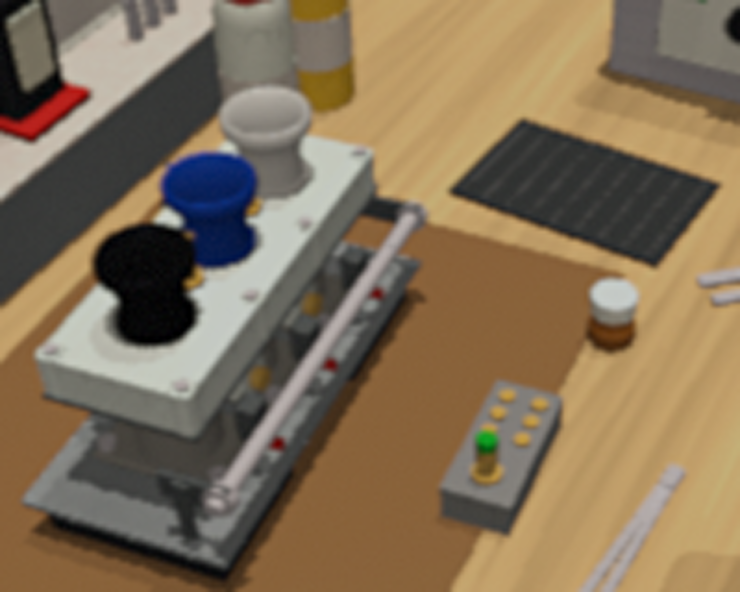

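```bash
cat > h.py <<'E'
from workcell import *
import cv2,numpy as np
def ray(m,uv):
    K=m['K'];P=np.array(m['pose']);d=np.linalg.inv(K)@[uv[0],uv[1],1];d=P[:3,:3]@(d*[1,-1,-1]);return P[:3,3],d/np.linalg.norm(d)
def atz(m,uv,z):
    o,d=ray(m,uv);return o+d*(z-o[2])/d[2]
def proj(m,p):
    P=np.array(m['pose']);c=(P[:3,:3].T@(np.array(p)-P[:3,3]))*[1,-1,-1];q=np.array(m['K'])@c;return q[:2]/q[2]
def tri(ms):
    A=0;b=0
    for m,uv in ms:
        o,d=ray(m,uv);M=np.eye(3)-np.outer(d,d);A=A+M;b=b+M@o
    return np.linalg.solve(A,b)
def R(jaw_deg):
    a=np.radians(jaw_deg);x=np.array([np.cos(a),np.sin(a),0]);y=np.array([0,0,-1.]);return np.c_[x,y,np.cross(x,y)]
def snap(n,f,box=None,s=1):
    m=camera_model(n);im=read_camera(n)[:,:,::-1];cv2.imwrite(f"pics/{f}_raw.png",im)
    if box: im=im[box[1]:box[3],box[0]:box[2]]
    cv2.imwrite(f"pics/{f}.png",cv2.resize(im,None,fx=s,fy=s,interpolation=cv2.INTER_CUBIC));np.savez(f"pics/{f}.npz",**{k:np.array(v) for k,v in m.items() if k in('K','pose')});return m
E
python3 - <<'E'
from h import *
np.set_printoptions(precision=1,suppress=True)
s=camera_model('scene');d=camera_model('side')
for n,a,b,z in [('silver',(218.4,228.4),(216.9,141.9),205),('blue',(250.5,232.4),(201.8,160),205),('black',(282.6,236.8),(184.7,179.7),205),('green',(276.3,224.5),(276.4,228.1),66)]:
    print(n,atz(s,a,z),atz(d,b,z),tri([(s,a),(d,b)]))
f=lambda p:(p[0]/3.8+120,p[1]/3.8+185); g=lambda p:(p[0]/3.7+145,p[1]/3.7+110)
print('mat',[atz(s,f(p),6) for p in[(147,93),(274,129),(143,284),(5,245)]]);print([atz(d,g(p),6) for p in[(523,120),(718,184),(657,262),(452,190)]])
print('dish',atz(s,(376.5,257),26),atz(d,(207,342),26))
print('deck',[atz(s,f(p),150) for p in[(275,272),(692,358),(712,215)]],[atz(d,g(p),150) for p in[(40,355),(205,403),(374,152)]])
print('stand',[atz(d,g(p),30) for p in[(443,487),(513,500),(561,397),(500,380)]])
E
```

```text
silver [652.6 -63.1 205. ] [636.9 -64.4 205. ] [642.7 -69.5 197.7]
blue [643.3  15.6 205. ] [627.9  14.7 205. ] [633.6  10.4 197.8]
black [635.4  93.  205. ] [620.5  91.8 205. ] [626.   88.7 198.1]
green [441.7  21.4  66. ] [433.6  15.3  66. ] [435.   17.   62.8]
mat [array([ 417.2, -388.8,    6. ]), array([ 428.8, -263.1,    6. ]), array([ 624.2, -278.3,    6. ]), array([ 618.2, -400.7,    6. ])]
[array([ 604.2, -408.8,    6. ]), array([ 411.8, -394.8,    6. ]), array([ 420.7, -272.5,    6. ]), array([ 613.7, -285.3,    6. ])]
dish [447.8 320.   26. ] [436.5 319.4  26. ]
deck [array([ 709.9, -111.2,  150. ]), array([702. , 159.6, 150. ]), array([575.6, 142. , 150. ])] [array([671.1, 145.3, 150. ]), array([558.1, 135.4, 150. ]), array([ 594. , -129.3,  150. ])]
stand [array([454.1,  38.2,  30. ]), array([407.6,  27.9,  30. ]), array([418.3, -73.9,  30. ]), array([464.5, -70.3,  30. ])]
```

```bash
python3 - <<'E'
from h import *
np.set_printoptions(precision=1,suppress=True)
p=state()['position']
movel([p[0],p[1],450],rate=250)
move_ptp([600,-10,470],R(6))
wait(.2)
m=snap('wrist','w1');s=state();print(s['time'],s['joint_pos'],s['position'],np.array(m['pose']))
E
```

```text
4.0417 [-1.1 10.5 77.3 -0.  92.2 -7.1] [600.  -10.4 470. ] [[  1.   -0.1  -0.  592. ]
 [  0.1   0.9   0.3  70. ]
 [ -0.   -0.3   0.9 612.1]
 [  0.    0.    0.    1. ]]
```

View pics/w1.png

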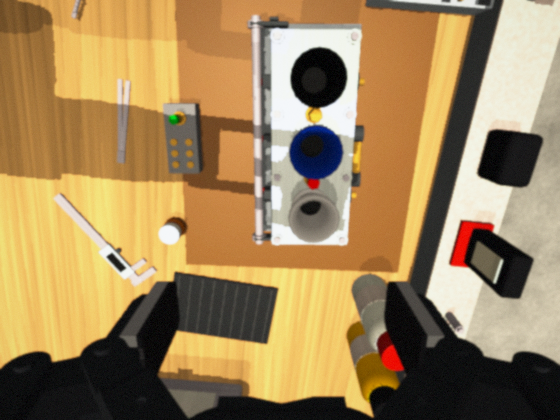

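```bash
python3 - <<'E'
import cv2
a=cv2.imread("pics/w1_raw.png")
cv2.imwrite("pics/w1a.png",cv2.resize(a[10:260,240:380],None,fx=2.4,fy=2.4,interpolation=cv2.INTER_CUBIC))
b=cv2.resize(a[80:350,140:300],None,fx=2.2,fy=2.2,interpolation=cv2.INTER_CUBIC)
cv2.imwrite("pics/w1b.png",b)
E
```

```text
(no output)
```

View pics/w1a.png

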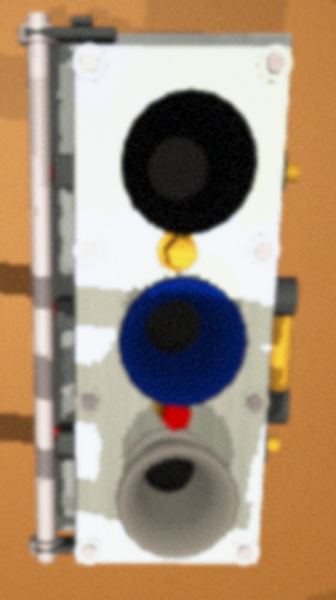

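View pics/w1b.png

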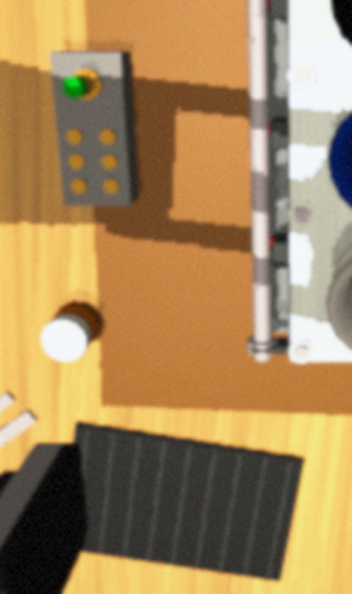

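```bash
python3 - <<'E'
from h import *
from scipy.optimize import least_squares
np.set_printoptions(precision=1,suppress=True)
z=np.load('pics/w1.npz');w={k:z[k] for k in('K','pose')}
A=lambda p:np.array([p[0]/2.4+240,p[1]/2.4+10]);B=lambda p:np.array([p[0]/2.2+140,p[1]/2.2+80])
obs=[(A((179,493)),(0,-80,205)),(A((184,341)),(0,0,205)),(A((190,163)),(0,80,205)),(A((176,417)),(0,-40,186)),(A((178,252)),(0,40,186)),(A((75,44)),(-52,135,150)),(A((290,40)),(52,135,150)),(A((75,562)),(-52,-135,150)),(A((258,563)),(52,-135,150))]
def T(v,p): c,s=np.cos(v[2]),np.sin(v[2]);return np.array([v[0]+c*p[0]-s*p[1],v[1]+s*p[0]+c*p[1],p[2]+v[3]])
for nz in (0,1):
  f=lambda v:np.concatenate([proj(w,T(v if nz else [*v[:3],0],p))-u for u,p in obs])
  r=least_squares(f,[634,10,.1,0]);print(r.x,np.degrees(r.x[2]));print(f(r.x).reshape(-1,2))
print('lip',[atz(w,o[0],o[1][2]) for o in obs])
print('mat',[atz(w,B(p),6) for p in[(77,424),(303,460),(280,580)]]);print('green',atz(w,B((75,85)),66))
print('stand',[atz(w,B(p),30) for p in[(52,53),(130,51),(136,207),(65,203)]])
E
```

```text
[637.3  11.3   0.1   0. ] 5.859885948308578
[[-0.5  3.7]
 [-0.4  0.2]
 [-0.5 -1.3]
 [ 0.4 -0.9]
 [ 1.7 -0.4]
 [-0.6 -0.5]
 [-0.2  1.3]
 [ 0.9 -0.9]
 [-0.6 -1.2]]
[637.4  11.3   0.1  -0.4] 5.858914945178772
[[-0.5  3.6]
 [-0.4  0.2]
 [-0.5 -1.3]
 [ 0.4 -1. ]
 [ 1.7 -0.3]
 [-0.6 -0.5]
 [-0.3  1.4]
 [ 0.9 -1. ]
 [-0.6 -1.3]]
lip [array([645.5, -63.5, 205. ]), array([637.8,  11.6, 205. ]), array([629.9,  89.6, 205. ]), array([641.1, -29.6, 186. ]), array([631.4,  50.5, 186. ]), array([572.5, 139.8, 150. ]), array([675.3, 152.3, 150. ]), array([ 598.2, -129.8,  150. ]), array([ 704. , -119.4,  150. ])]
mat [array([ 425.9, -268.8,    6. ]), array([ 621.3, -283.4,    6. ]), array([ 612.9, -409.6,    6. ])]
green [438.1  18.5  66. ]
stand [array([411.7,  35.4,  30. ]), array([466.3,  42.5,  30. ]), array([474.3, -69. ,  30. ]), array([421.5, -71.5,  30. ])]
```

```bash
python3 - <<'E'
from h import *
np.set_printoptions(precision=1,suppress=True)
s=camera_model('scene')
print('bottles',atz(s,(127,303),0),atz(s,(92,302),0),atz(s,(118,255),150))
move_ptp([641.4,-75,330],R(6)); wait(.2)
snap('wrist','w2');print(state()['time'])
E
```

```text
bottles [ 782.5 -280.5    0. ] [ 806.4 -368.9   -0. ] [ 758.3 -285.1  150. ]
4.975
```

View pics/w2.png

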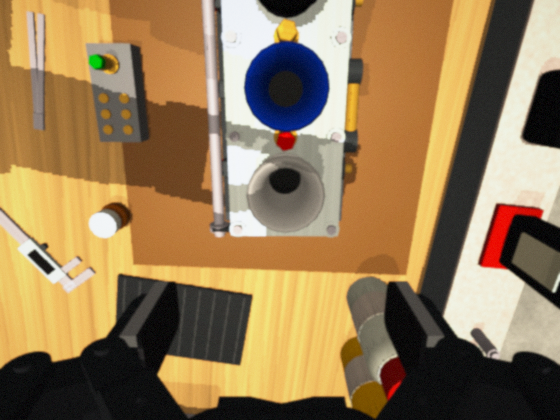

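```bash
python3 - <<'E'
import cv2
a=cv2.imread("pics/w2_raw.png")
cv2.imwrite("pics/w2a.png",cv2.resize(a[15:245,205:375],None,fx=3,fy=3,interpolation=cv2.INTER_CUBIC)[90:])
cv2.imwrite("pics/w2b.png",cv2.resize(a[30:150,70:170],None,fx=5,fy=5,interpolation=cv2.INTER_CUBIC))
E
```

```text
(no output)
```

View pics/w2a.png

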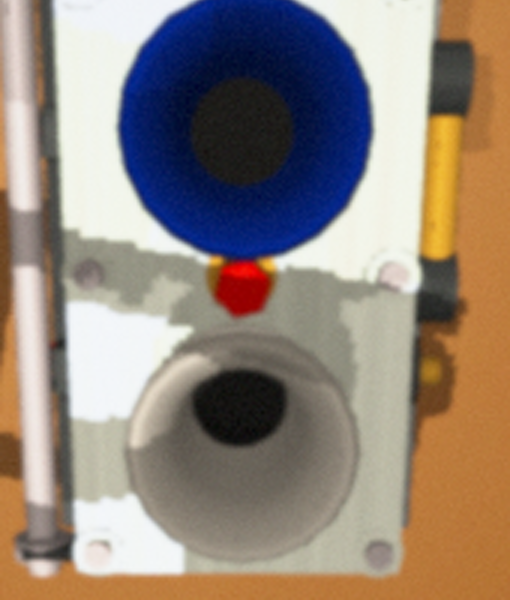

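View pics/w2b.png

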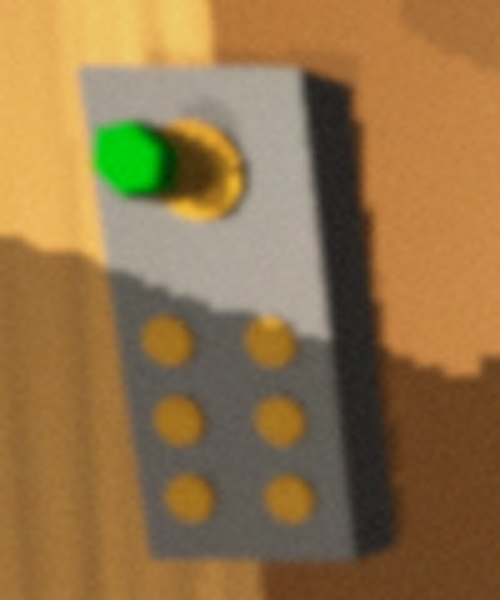

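```bash
python3 - <<'E'
from h import *
np.set_printoptions(precision=1,suppress=True)
z=np.load('pics/w2.npz');w={k:z[k] for k in('K','pose')}
for n,u,h in [('silver',(285.8,194.3),205),('blue',(287,87.3),205),('red',(285.7,140.7),186),('green',(97,61.6),66)]: print(n,atz(w,u,h))
for c in[(119,276),(251,295),(239,363)]: print(atz(w,c,6))
E
```

```text
silver [645.4 -67.4 205. ]
blue [637.7  10.6 205. ]
red [641.4 -28.9 186. ]
green [439.   17.2  66. ]
[ 426.4 -269.6    6. ]
[ 619.8 -281.1    6. ]
[ 610.5 -406.1    6. ]
```

```bash
cat >> h.py <<'E'
def st(t=''):
    s=state();print(t,round(s['time'],2),np.round(s['position'],1),'F',np.round(s['force'],1),'w',round(s['grip_width'],1))
E
python3 - <<'E'
from h import *
move_gripper(84,30)
movel([645.4,-68,260],R(6),rate=200)
print(movel([645.4,-68,173],rate=90,max_force=12)); st('down')
move_gripper(55,30); st('grip')
snap('wrist','w3');snap('side','s3',(145,90,345,250),3.5)
E
```

```text
False
down 6.81 [645.9 -68.  173.7] F [ 0.7 -0.2  0.2] w 84.0
grip 7.15 [645.8 -68.  173.9] F [-1.7  0.3  5.6] w 60.8
```

View pics/w3.png

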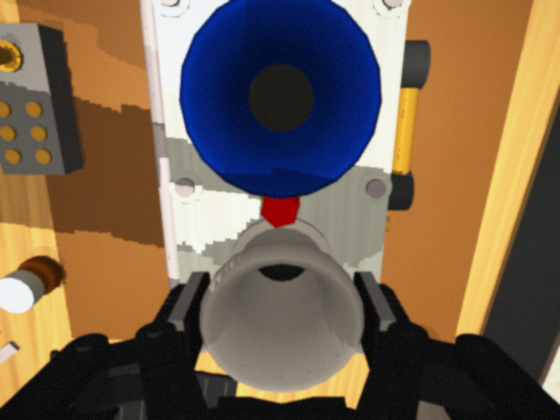

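View pics/s3.png

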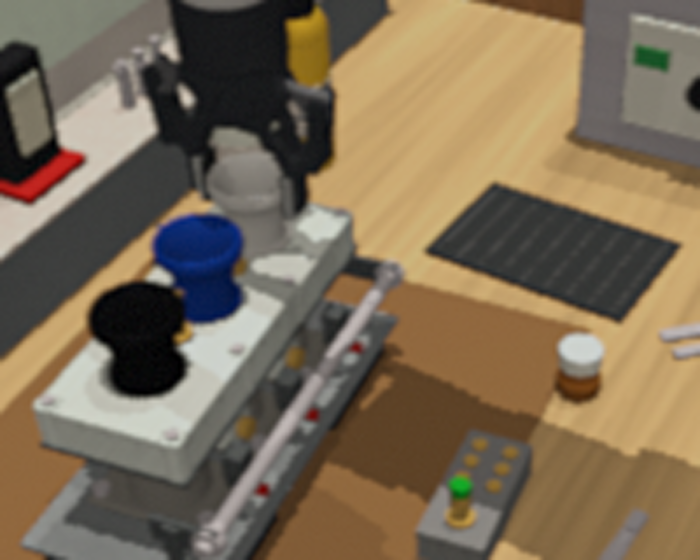

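```bash
python3 - <<'E'
from h import *
movel([645.6,-68,250],rate=100); st('lift')
movel([569,-340,250],rate=250)
movel([569,-340,60],rate=150); st('above')
print(movel([569,-340,36],rate=25,max_force=5)); st('touch')
snap('wrist','w4');snap('side','s4',(200,90,400,250),3.5)
E
```

```text
lift 8.17 [645.1 -67.9 249.2] F [-0.5 -0.6 -1.3] w 61.3
above 10.87 [ 569.6 -340.4   61. ] F [ 0.6 -0.  -1.8] w 61.0
True
touch 11.57 [ 568.9 -340.    41.9] F [-1.3  0.5  6. ] w 61.3
```

View pics/w4.png

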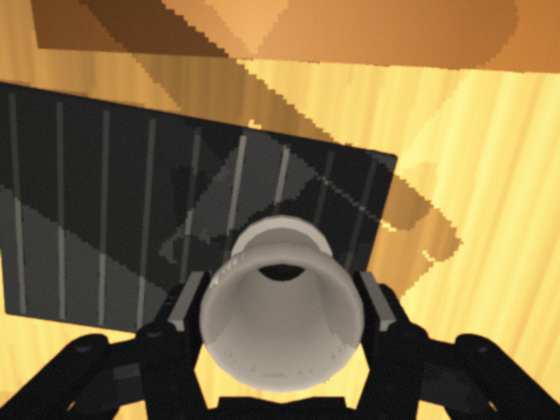

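View pics/s4.png

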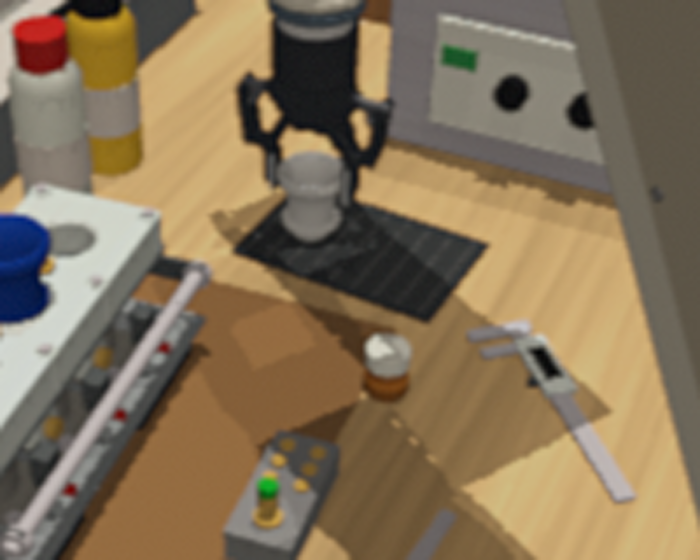

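```bash
python3 - <<'E'
from h import *
move_gripper(80); st('open')
movel([569,-340,130],rate=90)
move_ptp([637.6,11,265],R(6))
snap('wrist','w5');st()
movel([637.6,11,173],rate=90,max_force=12); st('down')
move_gripper(55,30); st('grip')
movel([637.6,11,250],rate=100); st('lift')
snap('side','s5',(145,80,375,250),3.2)
E
```

```text
open 12.01 [ 568.2 -339.5   41. ] F [-0.5  0.5 -1.1] w 79.8
 14.62 [637.4   9.8 264.3] F [-0.2 -0.5  0.4] w 79.7
down 15.79 [638.1  11.  173.7] F [-0.3  0.4  0.6] w 79.9
grip 16.1 [638.1  11.  174. ] F [-1.3 -0.4  5.1] w 61.4
lift 17.02 [637.1  11.  249.3] F [-0.8 -0.2 -1.5] w 61.0
```

View pics/w5.png

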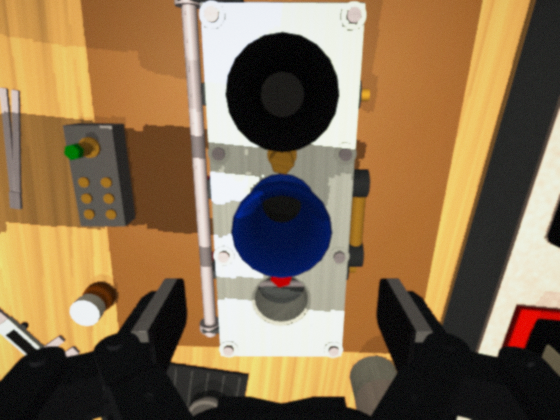

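View pics/s5.png

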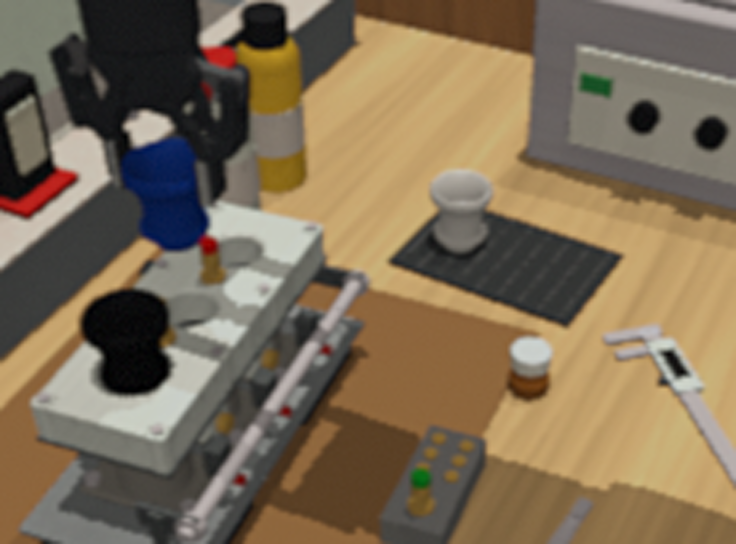

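```bash
python3 - <<'E'
from h import *
movel([469,-334,250],rate=280)
movel([469,-334,60],rate=150); st('above')
print(movel([469,-334,36],rate=25,max_force=5)); st('touch')
move_gripper(80); st('open')
movel([469,-334,130],rate=90)
snap('side','s6',(200,100,400,250),3.5)
move_ptp([641.4,-80,270],R(6)); wait(.15)
snap('wrist','w6'); snap('wrist','w6z',(180,20,380,170),4);st()
E
```

```text
above 20.01 [ 469.6 -334.4   60.8] F [-0.3  0.5 -0.3] w 60.8
True
touch 20.72 [ 468.9 -334.    41.9] F [-1.7  1.1  7.6] w 60.6
open 21.05 [ 468.3 -333.6   41.3] F [-0.5 -0.5 -0.3] w 79.9
 23.76 [641.  -81.  269.5] F [-0.9  0.2 -0.2] w 80.3
```

View pics/w6z.png

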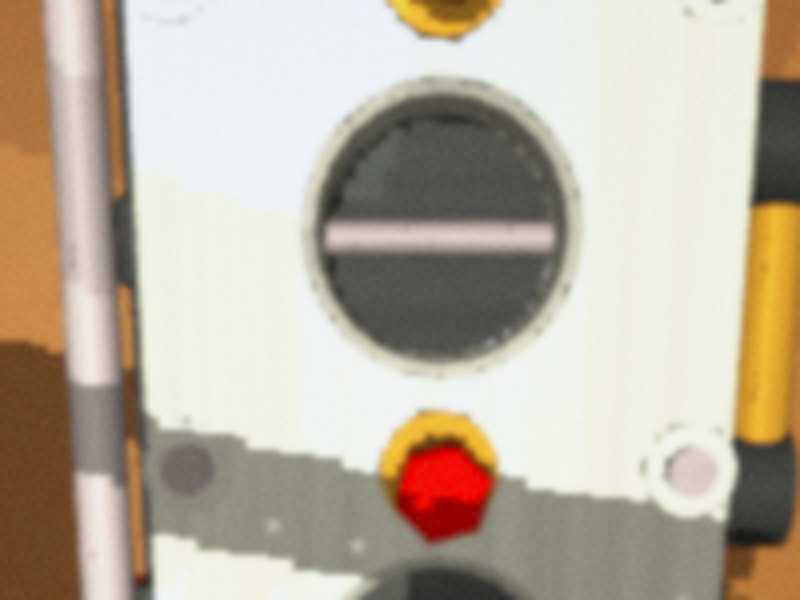

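View pics/s6.png

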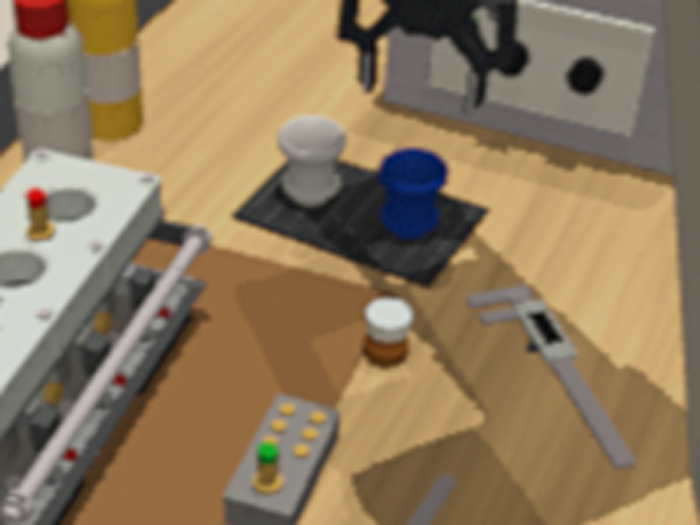

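View pics/w6.png

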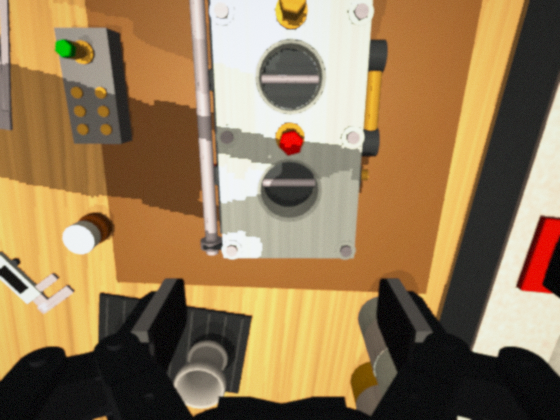

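```bash
python3 - <<'E'
from h import *
np.set_printoptions(precision=1,suppress=True)
z=np.load('pics/w6z.npz');w={k:z[k] for k in('K','pose')}
im=cv2.imread('pics/w6_raw.png').astype(int)
def hexfit(im,mask,h):
    ys,xs=np.nonzero(mask);P=np.array([atz(w,(x,y),h)[:2] for x,y in zip(xs,ys)])
    hull=cv2.convexHull(P.astype(np.float32))[:,0]
    best=[]
    for a in range(0,60,2):
        wd=[np.ptp(hull@[np.cos(np.radians(a+k)),np.sin(np.radians(a+k))]) for k in(0,60,120)]
        best.append((round(float(np.mean(wd)),2),a))
    print(sorted(best)[:4],sorted(best)[-2:],P.mean(0),len(P),(P.max(0)+P.min(0))/2)
b,g,r=im[...,0],im[...,1],im[...,2]
roi=np.zeros(r.shape,bool);roi[120:165,270:315]=1
print(r[130:158,288],)
for t in(120,200,225): hexfit(im,roi&(r>t)&(g<70)&(b<70),186)
roi[:]=0;roi[30:70,40:100]=1
for t in(100,150,): hexfit(im,roi&(g>t)&(r<70)&(b<70),66)
E
```

```text
[103 112 159 210 235 241 243 244 243 243 244 243 243 243 244 242 234 196
 157 149 149 148 149 143 129 134 135 137]
[(13.9, 50), (13.93, 52), (13.96, 48), (14.06, 54)] [(15.07, 20), (15.07, 22)] [641.3 -28.7] 442 [641.2 -28.6]
[(10.48, 48), (10.5, 50), (10.52, 46), (10.52, 52)] [(11.32, 16), (11.32, 18)] [641.  -26.8] 220 [641.6 -27. ]
[(9.65, 48), (9.67, 50), (9.69, 46), (9.69, 52)] [(10.37, 20), (10.38, 18)] [641.2 -26.9] 189 [641.6 -27. ]
[(13.05, 54), (13.06, 52), (13.08, 50), (13.1, 48)] [(13.92, 14), (13.92, 16)] [437.6  17.3] 209 [437.5  17. ]
[(12.05, 52), (12.06, 54), (12.12, 50), (12.12, 56)] [(12.97, 16), (12.97, 18)] [436.9  17.4] 179 [437.1  17.2]
```

```bash
python3 - <<'E'
from h import *
J=-10
move_gripper(40,35)
move_ptp([641.3,-28.7,215],R(J))
print(movel([641.3,-28.7,158],rate=80,max_force=10)); st('down')
move_gripper(5,35); st('grip')
snap('wrist','w7')
movel([641.3,-28.7,240],rate=80); st('lift')
snap('side','s7',(145,80,375,250),3.2);snap('scene','c7',(180,180,420,300),3.2)
E
```

```text
False
down 25.52 [641.6 -28.7 158.2] F [-0.2 -0.1  0.8] w 39.8
grip 25.87 [641.7 -28.7 158.7] F [-1.1  0.7  2.8] w 14.6
lift 27.09 [640.9 -28.7 239.3] F [ 0.4 -0.4 -0.4] w 14.5
```

View pics/w7.png

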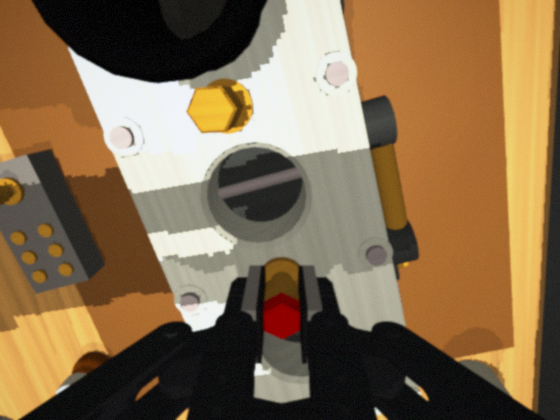

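View pics/s7.png

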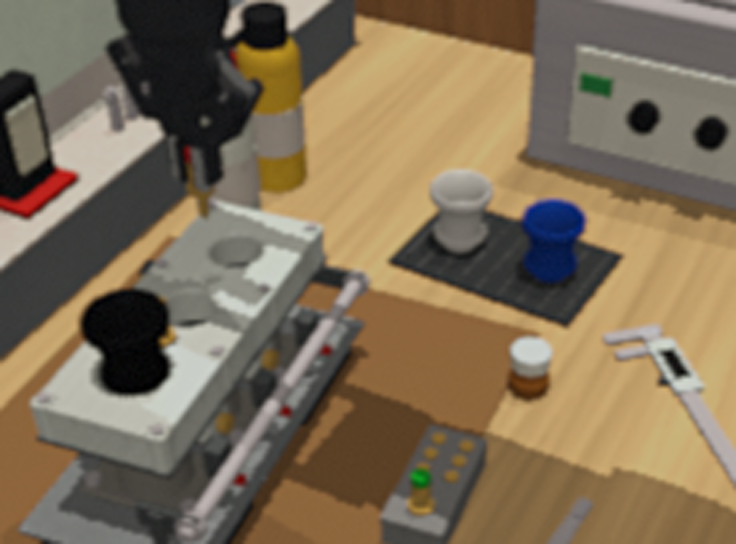

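View pics/c7.png

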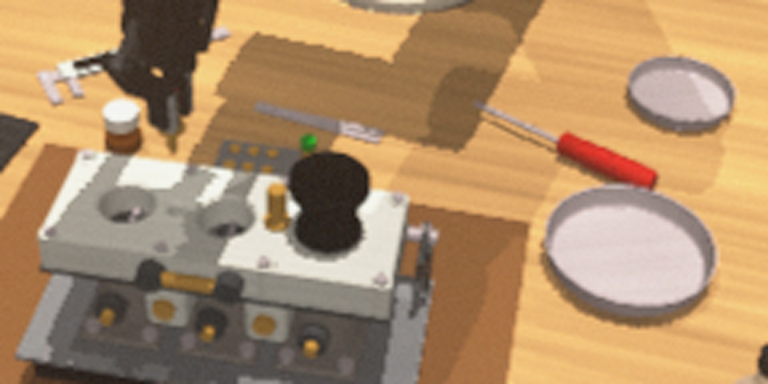

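```bash
python3 - <<'E'
from h import *
movel([560,-20,250],rate=200)
movel([442,320,180],rate=280)
m=snap('wrist','w8')
print(movel([442,320,39],rate=150,max_force=10)); st('dn')
print(movel([442,320,35],rate=20,max_force=3)); st('dn')
move_gripper(45); 
movel([442,320,140],rate=120)
snap('wrist','w9');st()
E
```

```text
False
dn 30.35 [442.6 320.3  39.7] F [-0.2  0.4 -0.3] w 14.6
True
dn 30.57 [442.9 320.7  37.3] F [-0.1 -0.4  5.7] w 14.7
 32.04 [441.5 319.6 139.2] F [-1.  -0.2 -0.4] w 45.0
```

View pics/w8.png

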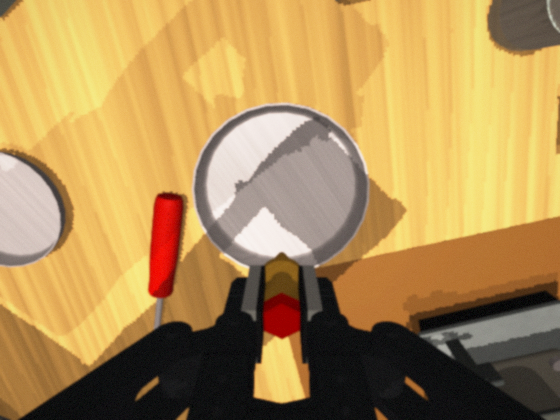

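View pics/w9.png

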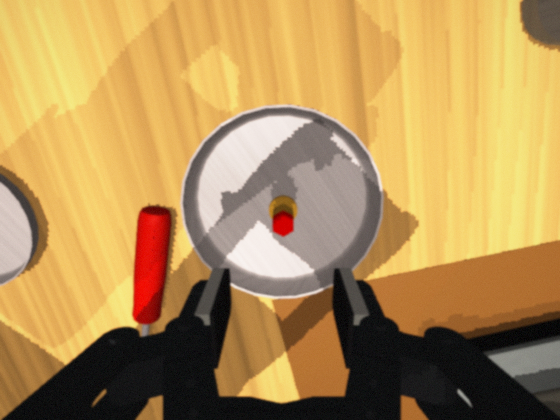

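```bash
python3 - <<'E'
from h import *
move_ptp([438,17.3,110],R(-10)); wait(.1)
snap('wrist','w10');st()
print(movel([438,17.3,38],rate=70,max_force=10)); st('down')
move_gripper(5,35); st('grip')
snap('wrist','w11')
E
python3 - <<'E'
import cv2,numpy as np
a=cv2.imread('pics/w7_raw.png')[230:380,210:350];b=cv2.imread('pics/w11_raw.png')[230:380,210:350]
cv2.imwrite('pics/cmp.png',cv2.resize(np.hstack([a,b]),None,fx=2.8,fy=2.8,interpolation=cv2.INTER_CUBIC))
E
```

```text
33.36 [438.5  18.2 110.1] F [0.1 0.7 0.1] w 44.6
False
down 34.53 [438.3  17.3  38.3] F [0.4 0.7 0.3] w 45.0
grip 34.9 [438.1  17.3  38.3] F [-1.9  0.3  6.2] w 14.4
```

View pics/w10.png

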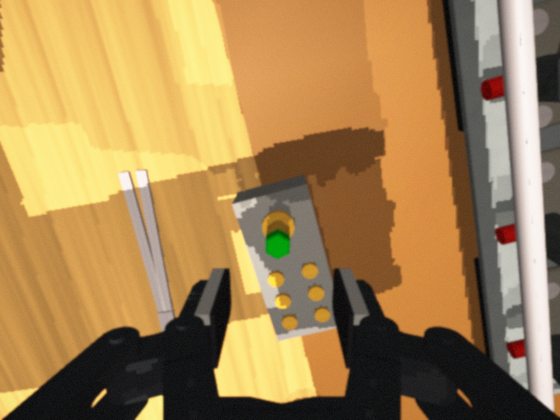

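View pics/cmp.png

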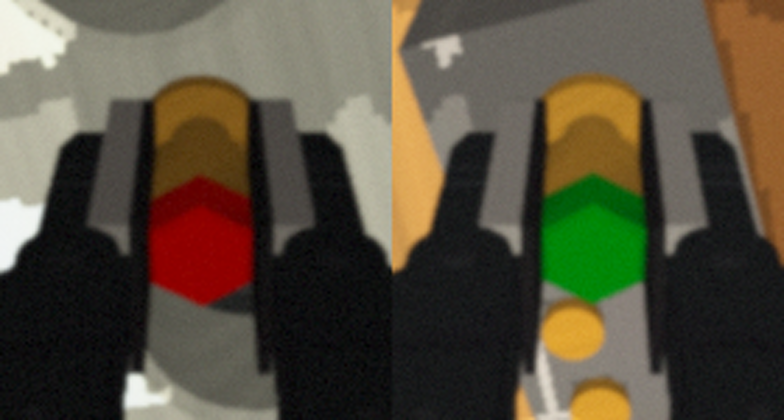

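```bash
python3 - <<'E'
from h import *
movel([438.1,17.3,140],rate=100); st('lift')
movel([500,0,245],rate=200)
move_ptp([641.4,-28.7,245],R(-10))
movel([641.4,-28.7,200],rate=100); wait(.2); st('above')
snap('wrist','w12');snap('side','s12',(145,80,375,250),3.2)
E
```

```text
lift 36.12 [437.7  17.3 139.5] F [-0.2 -0.6 -0.6] w 14.4
above 38.32 [641.8 -28.7 200.8] F [ 0.2 -0.5 -1.1] w 14.6
```

View pics/w12.png

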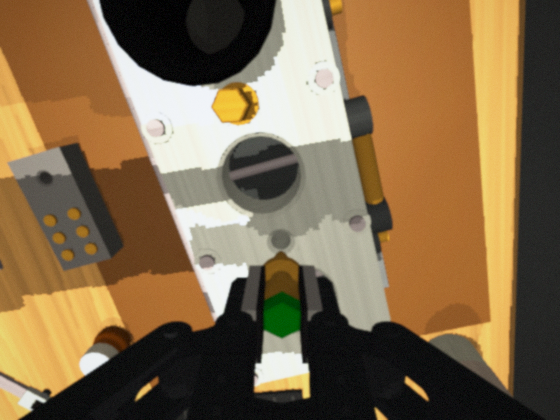

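View pics/s12.png

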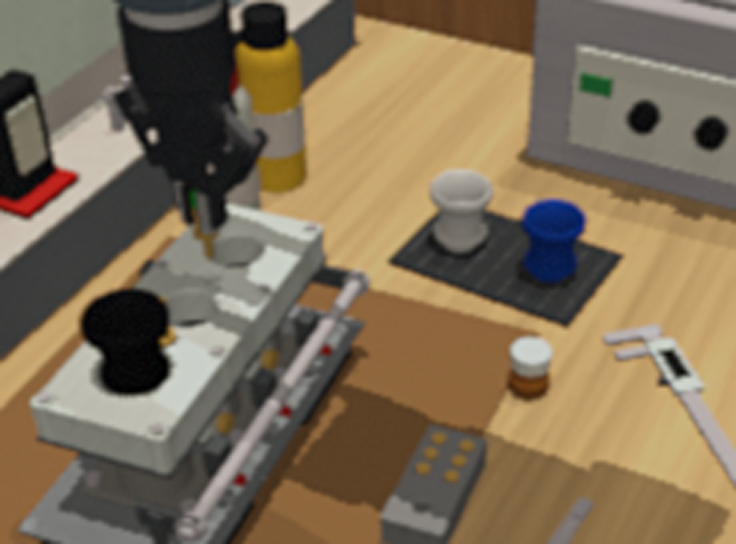

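```bash
python3 - <<'E'
from h import *
z=np.load('pics/w12.npz');w={k:z[k] for k in('K','pose')}
print(atz(w,(281,239.5),150))
h=movel([641.4,-28.7,155],rate=40,max_force=8); print(h); st('ins')
snap('wrist','w13')
E
```

```text
[641.95807505 -28.06035203 150.        ]
True
ins 39.38 [641.1 -28.7 158.4] F [-1.2  0.1  5.4] w 14.5
```

View pics/w13.png

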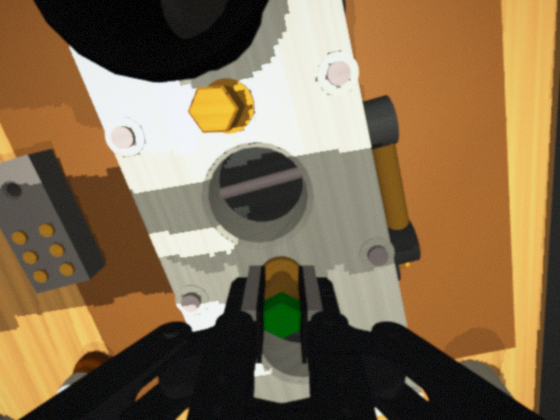

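```bash
python3 - <<'E'
from h import *
move_gripper(40); st('rel')
movel([641.4,-28.7,235],rate=100)
snap('wrist','w14'); snap('side','s14',(145,80,375,250),3.2)
move_gripper(82,30)
move_ptp([469,-334,150],R(6)); wait(.1)
snap('wrist','w15'); st()
E
```

```text
rel 39.79 [640.4 -28.7 157.3] F [ 0.4  0.5 -0.2] w 40.1
 42.81 [ 469.9 -333.4  150.3] F [ 0.1  0.2 -0.1] w 82.3
```

View pics/w14.png

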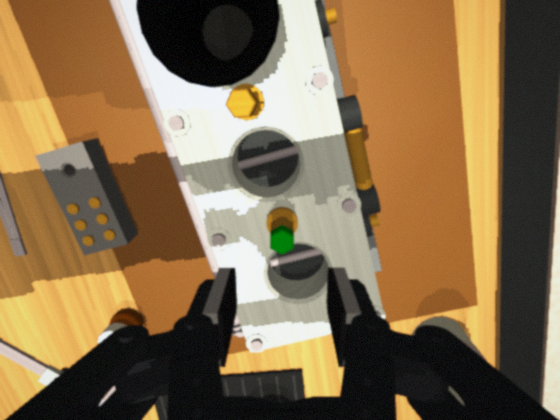

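View pics/s14.png

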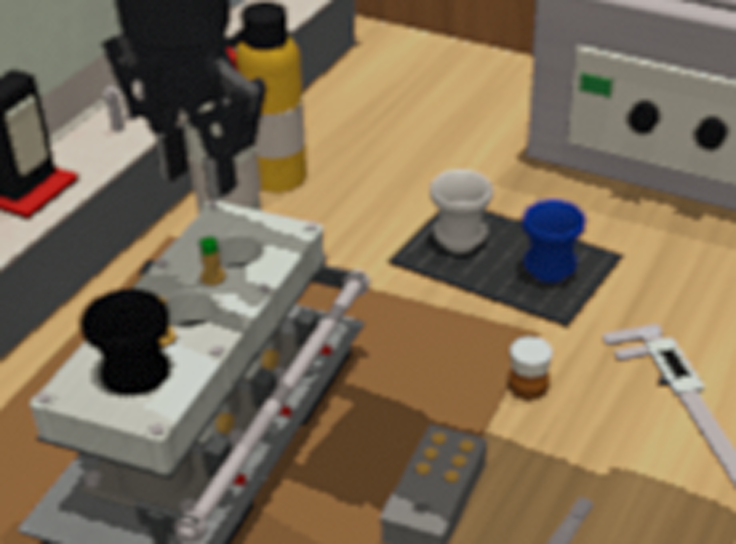

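View pics/w15.png

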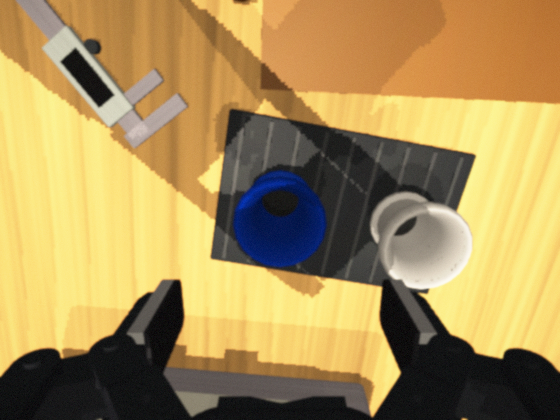

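```bash
python3 - <<'E'
from h import *
move_gripper(78,30)
print(movel([469,-334,41.2],rate=90,max_force=10)); st('down')
move_gripper(55,30); st('grip')
movel([469,-334,250],rate=180); st('lift')
movel([637.6,11,250],rate=280)
movel([637.6,11,200],rate=120); wait(.2);st('above')
snap('wrist','w16'); snap('side','s16',(145,80,375,250),3.2)
print(movel([637.6,11,170],rate=30,max_force=8)); st('ins')
snap('wrist','w17'); snap('side','s17',(145,80,375,250),3.2)
E
```

```text
False
down 44.38 [ 469.4 -334.3   41.8] F [ 0.2 -0.6 -0.5] w 77.8
grip 44.67 [ 469.4 -334.3   42. ] F [-1.5 -0.3  6.7] w 61.4
lift 45.98 [ 468.4 -333.6  248.9] F [-0.7  0.  -1.4] w 60.8
above 48.27 [638.2  11.  201. ] F [ 0.4 -0.5 -1. ] w 61.2
True
ins 49.18 [637.4  11.  174.1] F [-1.   0.1  6.1] w 61.1
```

View pics/w17.png

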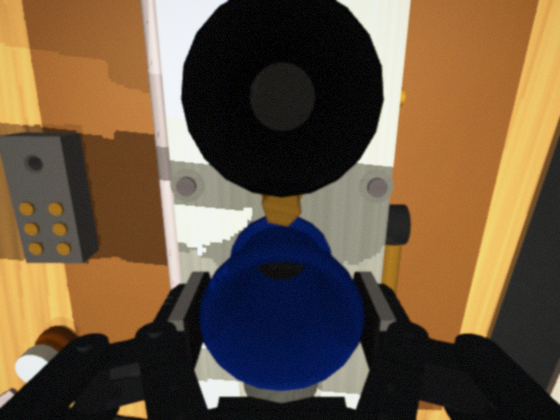

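View pics/s17.png

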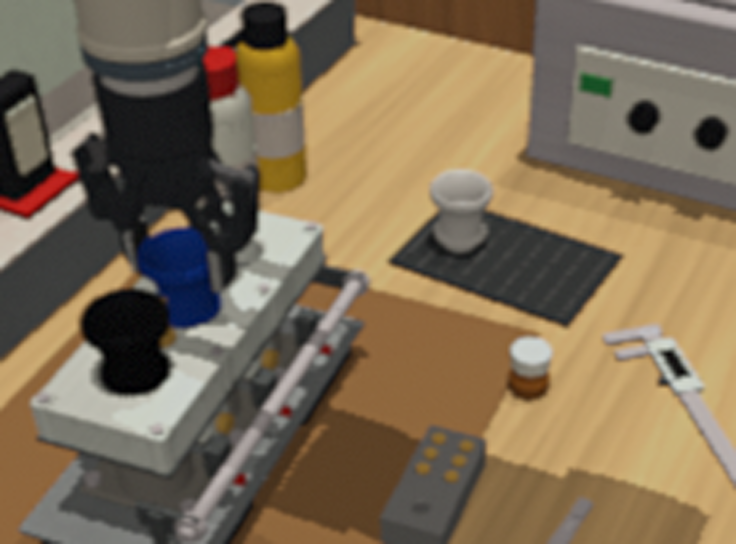

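Blue seated at the same height as when it was picked (174.1 vs 174.0). Release it and do the same with silver.

```bash
python3 - <<'E'
from h import *
move_gripper(80); st('rel')
movel([637.6,11,260],rate=100)
snap('wrist','w18')
move_ptp([569,-340,150],R(6))
print(movel([569,-340,41.2],rate=90,max_force=10)); st('down')
move_gripper(55,30); st('grip')
movel([569,-340,250],rate=180); st('lift')
movel([645.4,-68,250],rate=280)
movel([645.4,-68,200],rate=120); wait(.2);st('above')
print(movel([645.4,-68,170],rate=30,max_force=8)); st('ins')
snap('wrist','w19'); snap('side','s19',(145,80,375,250),3.2)
E
```

```text
rel 49.62 [636.6  11.  173. ] F [-0.2 -0.6 -1.2] w 80.1
False
down 53.44 [ 569.4 -340.2   41.9] F [-0.2 -0.8  0.6] w 80.0
grip 53.75 [ 569.4 -340.3   42.1] F [-0.9  0.5  6.5] w 61.1
lift 55.06 [ 568.4 -339.6  248.7] F [ 0.3  0.4 -1.8] w 60.9
above 56.98 [646.  -68.2 201. ] F [-0.6  0.4 -0.6] w 61.1
True
ins 57.79 [645.2 -68.  174.2] F [-2.1  0.3  6. ] w 61.4
```

View pics/w18.png

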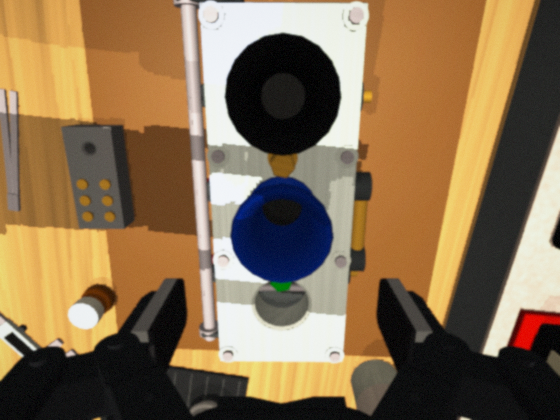

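View pics/s19.png

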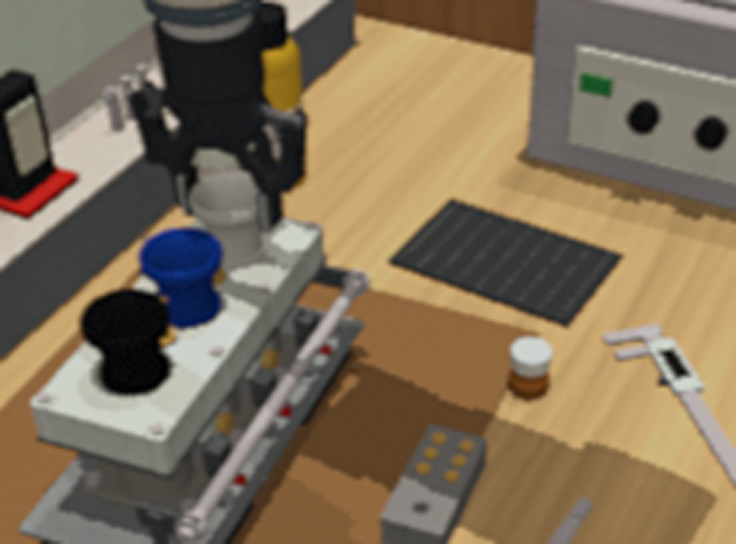

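View pics/w19.png

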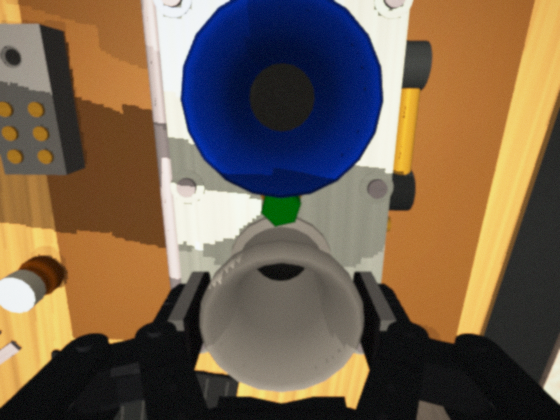

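```bash
python3 - <<'E'
from h import *
move_gripper(82); st('rel')
movel([645.4,-68,265],rate=100)
move_ptp([641.4,-75,330],R(6)); wait(.3)
snap('wrist','w20'); snap('side','s20',(140,120,300,420),2); snap('scene','c20',(120,180,420,310),2.6);st()
E
```

```text
rel 58.24 [644.4 -67.9 173. ] F [-0.7 -0.7 -0.4] w 82.0
 60.12 [641.2 -74.9 329.4] F [ 0.1 -0.4  0.4] w 82.4
```

View pics/w20.png

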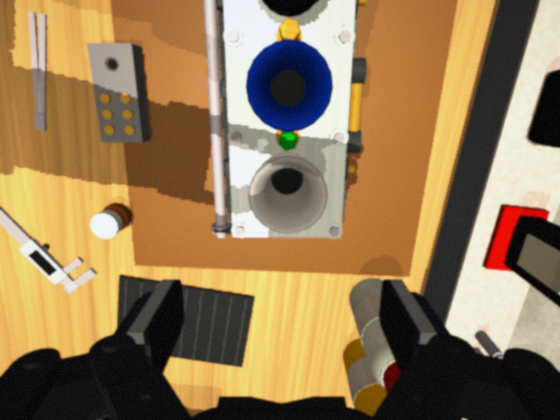

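View pics/s20.png

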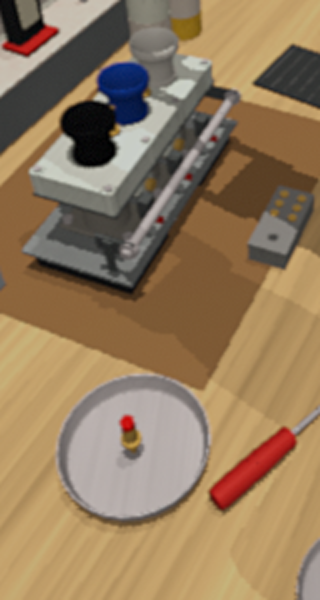

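View pics/c20.png

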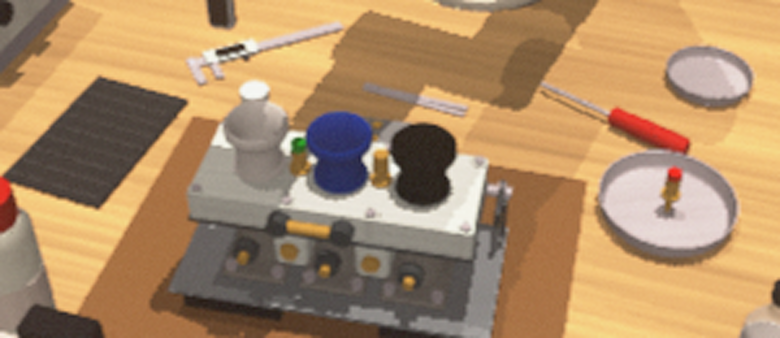

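```bash
python3 -c "
from h import *
print(sign_off());st()"
```

```text
the job is handed in; nothing more can be done
None
the job is handed in; nothing more can be done
```

The green-topped jet holder is now in the hole the red one came from, and the job is handed in at about 60 s of the 134 s allowed. I lifted off the silver and blue trumpets, stood them upright on the mat, put the red holder in the larger dish, and plugged in the green one. Then I put both trumpets back in their own barrels. The black trumpet and the plain brass holder were not touched.

**Seating:** each part stopped within about 0.3 mm of the height where it, or the part it replaced, was gripped:

| Part | Height at insertion (mm) | Height when gripped (mm) |
|---|---|---|
| Green holder | 158.4 | 158.7 (red holder) |
| Blue trumpet | 174.1 | 174.0 |
| Silver trumpet | 174.2 | 173.9 |

**Final pictures:** all three trumpets are upright on the deck with the green holder between silver and blue, and the mat is empty.

**Worth noting:**
- The red holder is standing on its tip near the middle of the dish instead of lying down. If it topples, it should stay inside the dish.
- The scene and side cameras disagreed by 10–15 mm in x, so I took the carburettor, trumpet, jet and mat positions from the wrist camera. The dish position was the average of the scene and side cameras.
- The gripper read about 61 mm on the 62 mm lips, without any sign of slipping.

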